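# Scalp a stone sample on the cam-locked bar screen

### The job

The stone sample lying in the bar screen's feed pan has to be scalped. Turn the cam knob clockwise until the sprung lock bolt drops into the cam's notch and frees the pan; tip the pan right up by its handle until the whole sample has slid onto the bars, then lower the pan back down by hand, not letting it fall. Finally pick the two oversize stones off the bars and lay them in the open aluminium dish; leave the small chips in the trough below the bars and the other things on the bench where they are.

Things in the scene. Friction and masses are not known exactly. Their poses are not given: they have to be found in the camera images.
- bar_screen: grey steel bar screen fixed to the bench; one behind another from the robot: cam lock, feed pan, bars. Origin on the bench under the pan's hinge line; x runs along the bars away from the robot, y left, z up. Upright cam axis at x -157.5 mm, y 0; its base reaches x -188 to 122, |y| 49 mm. Bolt guide between cam and pan: x -117 to -108, |y| < 14, up to z 93 mm
- grate_middle (a point): middle of the bars, on their tops (bar_screen x 70 mm, z 51). Three bars 6 mm thick along the screen's x axis at y -24, 0, 24, gaps 17 to 18 mm: tops slope from z 68 at x 0 to z 50 at x 34, then run level to the end wall (x 114 to 118, up to z 70), from x 68 on in rubber sleeves (+1 mm). Side walls |y| 44 to 49, up to z 53. Closed catch trough below, floor z 4
- pan_hinge (a point): middle of the feed pan's hinge line, which runs along the screen's y axis (bar_screen x 0, z 71 mm). Level, the steel pan reaches bar_screen x -96 to 0, |y| < 38 mm, floor z 72, rim z 94 mm, open towards the bars. Hinge cheeks at |y| 44 to 49 mm, x -11 to 9, reach z 81 mm. The screen stands in the gap between two oedometers (the left one from world y 0.25 m, its lever arm at y 0.33 to 0.38)
- cam_knob (a joint): turn of the cam and its knob about the upright cam axis, rad, growing clockwise seen from above; stops at 0 and 1.78, starts at 0.1 to 0.9. At 1.70 the notch faces the bolt's roller (knob's pointed end towards the pan): the bolt drops in at about 1.58 to 1.65 and the notch then holds the cam. Friction 0.06 N m: it stays where it is left
- knob_grip (a point): middle of the black wing knob on the cam axis: upright bar 12 mm thick, 26 mm tall (13 mm above and below this point), reaching 21 mm behind and 28 mm before it. This point's x axis runs along the bar to its pointed end, which lies over the notch of the steel cam disc (52 mm across, its top 19 mm below this point). Pinch its flat sides from above
- lock_bolt (a joint): travel of the sprung lock bolt, m: 0 = pushed out by the rim of the cam, its nose over the lug on the pan's near end, so that the pan cannot lift; about 0.007 to 0.008 = dropped into the notch of the cam, the pan is free
- bolt_nose (a point): end of the bolt's nose (12 x 10 mm steel bar), on the side towards the pan
- feed_pan (a joint): tilt of the feed pan, rad: 0 = level and resting, 1.2 = fully tipped towards the bars (stop). The stones slide out at about 0.3 to 0.9. Needs about 3 to 4 N at the handle and falls back when let go
- pan_handle (a point): middle of the black round grip of the bail handle that stands over the pan: 12 mm thick, 46 mm long, along the screen's y axis, its posts at |y| 40 mm. Level, it lies at bar_screen x -70, z 126 mm, 32 mm above the pan's rim and 20 mm or more above the stones; it moves on a circle of 89 mm radius about the hinge line. The grip may turn between the fingers as the pan tips
- stone_a: oversize stone of grey crushed rock, 30 x 28 x 26 mm, about 45 g; cannot pass the bars. Origin at its middle
- stone_b: oversize stone of grey crushed rock, 29 x 27 x 28 mm, about 45 g; cannot pass the bars. Origin at its middle
- chip_a: small grey crushed-stone chip, about 14 mm, 10 g; passes the gaps between the bars. Origin at its middle
- chip_b: small grey crushed-stone chip, about 14 mm, 10 g; passes the gaps between the bars. Origin at its middle
- chip_c: small grey crushed-stone chip, about 14 mm, 10 g; passes the gaps between the bars. Origin at its middle
- chip_d: small grey crushed-stone chip, about 14 mm, 10 g; passes the gaps between the bars. Origin at its middle
- dish: open round aluminium dish, loose, 110 mm across the rim, 24 mm high, wall 2.5 mm, floor 94 mm across, 3 mm thick. Origin at the centre of its underside. Between screen and dish stands the right-hand oedometer (front at world x 0.485 m, y -0.31 to 0.05, 0.26 m tall, columns 0.66 m) with its lever arm towards the robot (y -0.23 to -0.17, 58 to 122 mm high): pass before the one and over the other
- lidded_tin: bystander: round aluminium moisture tin with its lid on, 64 mm across, 37 mm high; origin at the centre of its underside. Leave alone
- marker: bystander: black and white marker pen, 135 mm long, 16 mm thick, lying on the bench before the screen; origin at the middle of its underside. Leave alone
- porous_stone: bystander: round grey porous stone disc, 50 mm across, 10 mm thick; origin at the centre of its underside. Leave alone

How it is judged:
On the way, in this order (a step that is already met when the one before it is completed fails the run):
1. the lock bolt has dropped into the notch of the cam (at least 5 mm of travel) with the pan still level (value of joint lock_bolt above 0.005 m and value of joint feed_pan below 0.06 rad), for 0.2 s.
2. the pan is tipped (above 0.7 rad) and both oversize stones have slid out onto the bars (value of joint feed_pan above 0.7 rad and x of stone_a in the frame of bar_screen between 0.004 and 0.115 m and y of stone_a in the frame of bar_screen between -0.05 and 0.05 m and z of each of stone_a, stone_b in the frame of bar_screen above 0.052 m and x of stone_b in the frame of bar_screen between 0.004 and 0.115 m and y of stone_b in the frame of bar_screen between -0.05 and 0.05 m), for 0.1 s.
3. the pan is lowered back to its rest, both oversize stones lying on the bars (value of joint feed_pan below 0.06 rad and x of stone_a in the frame of bar_screen between 0.004 and 0.115 m and y of stone_a in the frame of bar_screen between -0.05 and 0.05 m and z of each of stone_a, stone_b in the frame of bar_screen above 0.052 m and x of stone_b in the frame of bar_screen between 0.004 and 0.115 m and y of stone_b in the frame of bar_screen between -0.05 and 0.05 m), for 0.2 s.
At the end, for the whole second after the job is handed in: both oversize stones rest in the dish (middle within 45 mm of its axis, under 55 mm above its underside), all four chips lie in the trough (middle under 34 mm above the bench), pan down (below 0.06 rad), dish upright, bystanders within 30 mm of their places (horizontal distance between each of stone_a, stone_b and dish below 0.045 m and z of each of stone_a, stone_b in the frame of dish below 0.055 m and linear speed of each of stone_a, stone_b below 0.03 m/s and x of chip_a in the frame of bar_screen between -0.006 and 0.115 m and y of chip_a in the frame of bar_screen between -0.05 and 0.05 m and z of each of chip_a, chip_b, chip_c, chip_d in the frame of bar_screen below 0.034 m and x of chip_b in the frame of bar_screen between -0.006 and 0.115 m and y of chip_b in the frame of bar_screen between -0.05 and 0.05 m and x of chip_c in the frame of bar_screen between -0.006 and 0.115 m and y of chip_c in the frame of bar_screen between -0.05 and 0.05 m and x of chip_d in the frame of bar_screen between -0.006 and 0.115 m and y of chip_d in the frame of bar_screen between -0.05 and 0.05 m and value of joint feed_pan below 0.06 rad and angle between dish's own z axis and vertical below 0.1 rad and distance of each of lidded_tin, marker, porous_stone from where it was at the start of the episode below 0.03 m); the robot touches nothing.
It fails at once if the pan is let fall or slammed (swings down faster than 4.8 rad/s) (velocity of joint feed_pan below -4.8 rad/s).
It fails at once if a bystander is pushed more than 30 mm from its place (distance of any of lidded_tin, marker, porous_stone from where it was at the start of the episode above 0.03 m).
It also fails if it takes over 72 s, if anything falls off the work surface, if the arm or the gripper's body presses on something with over 40 N, if the wrist force passes 120 N, or if a joint passes its speed limit or range.

### The arm

A 6-joint arm with a two-finger parallel gripper is mounted at the origin on a cart in front of the work surface, level with it; the furniture and walls round the work are solid. World frame = base frame: x ahead of the robot, y to its left, z up, the work surface at z = 0. Lengths are in m, angles in rad, forces in N, time in s.
With the tool pointing down it reaches from about 0.35 to 0.975 m from the base axis. Payload 4.9 kg.
Tool frame: the origin (TCP) lies at the very end of the fingers, on their centre line; the grasp point (between the pads) lies 19 mm behind it; z points along the fingers, y is the line along which they close (so a half turn about z gives the same grasp; the last joint's range is limited). The gripper opens to 85 mm and grips with 20 to 120 N. Pads are 22 mm wide; open, the fingers measure 114 mm over their backs; the gripper's body (76 mm by 85 mm) begins 54 mm behind the grasp point. The pads swing forward as they close: fully open they stand 13 mm farther back than shut.
Start: joints at [1.06, 0.053, 1.613, -0, 1.476, -0.119], TCP at [0.239, 0.578, 0.231] pointing down, gripper open.
Joint ranges: [-3.01, 3.01], [-1.01, 2.22], [0.06, 2.58], [-1.02, 4.17], [0.09, 2.62], [-3.14, 3.14]. Speed limits (rad/s): [2.57, 2.57, 3.14, 3.14, 3.14, 3.14].

### API

Orientations are given as a unit quaternion [w, x, y, z].
In Python, from plant import manip, vision, order gives the robot as it stands.
- The arm moves only by the tool play_rows, never from a script. Its argument "steps" is a list that holds one entry, the list of rows, each a list of 6 numbers: the shift along the tool's x, y, z in mm, then the turn, a rotation vector about the tool's x, y, z in degrees. A call has 1 to 12 rows; each row is the pose to reach, as a shift and turn from the pose commanded when the call began, along the tool's axes at that moment; what a row does not reach only later rows make up. A row lasts 1/12 s, in which the tool goes at most 41.7 mm and 7.16 degrees, less where a joint would pass 70% of its speed; a pose out of reach is approached as far as the arm can. A call with a gripper value outside its range is refused whole. "claw" is the gripper's target within -1 to 1 (fully open at 1, half-way at 0, shut at -1), set as the call begins (left out, the last holds). The fingers move at their own pace and stop on an object; the grip force is fixed at half the most. Time passes only in rows, so rows that repeat a pose let the fingers close. It gives the time, the measured TCP pose, the force, the opening and the grip force at its end, in the units of the state.
- manip.state(): the state, without advancing time (a new reading comes with each control period).
- vision.grab_frame(name): name is "scene" or "side" or "wrist"; returns (picture, depth): 384x512x3 uint8, blue, green, red; 384x512 float32, m along the optical axis (not along the pixel's ray), 0 where there is no reading.
- vision.camera_info(name): a dict with "K" (3x3 intrinsics, pixels), "eye" and "orientation" of the camera in the world; the wrist camera has in their place "T_tool_cam" (4x4, takes a point from camera to tool coordinates, whose origin is the TCP and whose axes are the flange's). Camera axes: x right, y down, z forward; pixel columns grow to the right and rows downward; lengths in m; the calibration is good to about 2 mm. The wrist camera is an equidistant fisheye: a pixel r from the principal point sees the ray r / f radians off the axis. A picture is of the moment at which its call begins: read the wrist's pose just before it. camera_info takes no time and is no camera call.
- order.job_done(): hands the job in; it is judged then, once.
The state is a dict: "time": time; "joint_pos": joint angles; "joint_vel": joint speeds; "joint_efforts": joint torques, N m; "tool_pos": TCP position; "tool_rot": TCP orientation; "contact_force": force on the tool from outside, world axes, zero at the start; "ft_torque": the same for the moment, N m; "gripper_width": opening from 0.0 (shut) to 1.0 (fully open); "grasp_force": force on a finger pad.
Only numpy, scipy, OpenCV 4.12 (cv2) and the standard library are available. Lean on these libraries where they do the work, as an engineer would, in place of code of your own. Each camera call takes 0.05 s, during which the arm holds its last target. There are 200 camera calls.

## Working session

There is one attempt and no reset: what is moved stays moved. The work goes in short steps, Python scripts to look and compute and a tool call to move; the robot and the scene stay as the last step left them, time stands still between calls to the robot, and variables do not carry over. Pictures are saved under pics/ and viewed, at most 10 in all, crops included, and the job is handed in when it is done.

Besides the shell and the picture viewer there is one more tool, called after "Call:" by a JSON object that holds its "method" and its "body", one argument or row to a line. play_rows: Moves the arm, as the interface text tells. Its arguments: {"type":"object","properties":{"steps":{"type":"array"},"claw":{"type":"number"}},"required":["steps"]}

```bash
mkdir -p pics
cat > h.py <<'E'
import sys; sys.path.insert(0,'.')
import numpy as np, cv2
from plant import manip, vision, order
from scipy.spatial.transform import Rotation as R
def rot(q): return R.from_quat([q[1],q[2],q[3],q[0]]).as_matrix()
def cam(name, st=None):
    i=vision.camera_info(name); K=np.array(i["K"])
    if name=="wrist":
        T=np.array(i["T_tool_cam"]); W=np.eye(4); W[:3,:3]=rot(st["tool_rot"]); W[:3,3]=st["tool_pos"]; T=W@T
        return K,T[:3,:3],T[:3,3]
    o=np.array(i["orientation"]); M=rot(o) if o.size==4 else o
    return K,M,np.array(i["eye"])
def ray(name,C,u,v):
    K,M,e=C; x=(u-K[0,2])/K[0,0]; y=(v-K[1,2])/K[1,1]
    if name=="wrist":
        r=np.hypot(x,y); s=np.sin(r)/r if r>1e-9 else 1
        d=np.array([x*s,y*s,np.cos(r)])
    else: d=np.array([x,y,1.])
    return M@d
def onplane(name,C,u,v,z):
    d=ray(name,C,u,v); return C[2]+d*(z-C[2][2])/d[2]
def depthpts(name,C,D):
    v,u=np.mgrid[0:384,0:512]; K=C[0]
    x=(u-K[0,2])/K[0,0]; y=(v-K[1,2])/K[1,1]
    if name=="wrist":
        r=np.hypot(x,y)+1e-9; t=np.tan(r)/r; x=x*t;y=y*t
    P=np.stack([x*D,y*D,D],-1); return P@C[1].T+C[2]
E
python3 - <<'E'
from h import *
s=manip.state(); print(s)
for n in ("scene","side"):
    C=cam(n); im,D=vision.grab_frame(n); cv2.imwrite(f'pics/{n}0.png',im); np.savez(f'/tmp/{n}0.npz',im=im,D=D)
    print(n,C)
print(vision.camera_info("wrist"))
E
```

```text
{'time': 0.0, 'joint_pos': array([ 1.05999191e+00,  5.33491861e-02,  1.61428006e+00,  6.79934258e-06,
        1.47599051e+00, -1.19010574e-01]), 'joint_vel': array([ 0.00086575, -0.00148681,  0.00024972,  0.00091381,  0.00012533,
       -0.00179009]), 'joint_efforts': array([-2.07628385e-03, -3.93658769e+01, -3.70184040e+01, -1.53627734e-04,
        6.81177320e-03, -1.89747840e-05]), 'tool_pos': array([0.23835593, 0.57709979, 0.2300761 ]), 'tool_rot': array([-3.17143091e-04,  1.94646599e-01,  9.80872914e-01, -9.62660836e-04]), 'contact_force': array([0.02654911, 0.09944185, 1.12615463]), 'ft_torque': array([ 0.00600455,  0.00312168, -0.02905499]), 'grasp_force': 0.0, 'gripper_width': 0.9943015021512639}
scene (array([[497.93295177,   0.        , 250.88346593],
       [  0.        , 497.93295177, 193.02781871],
       [  0.        ,   0.        ,   1.        ]]), array([[ 0.53267147, -0.60525705,  0.5915446 ],
       [-0.84631342, -0.37777503,  0.37555242],
       [-0.00383497, -0.70067819, -0.71346714]]), array([-0.3080355 , -0.65030093,  1.10360251]))
side (array([[429.22835355,   0.        , 255.01027441],
       [  0.        , 429.22835355, 189.70264486],
       [  0.        ,   0.        ,   1.        ]]), array([[ 0.68326613,  0.63012005, -0.36891207],
       [ 0.73016468, -0.5914624 ,  0.34209907],
       [-0.00263414, -0.50311127, -0.86421763]]), array([ 0.89411655, -0.47130409,  1.0208298 ]))
{'K': array([[297.31863964,   0.        , 252.6341127 ],
       [  0.        , 297.31863964, 190.3551711 ],
       [  0.        ,   0.        ,   1.        ]]), 'T_tool_cam': array([[ 2.90624629e-04, -9.59770717e-01, -2.80784768e-01,
         7.08340188e-02],
       [ 9.99999790e-01,  4.41684256e-04, -4.74708967e-04,
        -2.75919638e-04],
       [ 5.79629977e-04, -2.80784571e-01,  9.59770644e-01,
        -1.40911344e-01],
       [ 0.00000000e+00,  0.00000000e+00,  0.00000000e+00,
         1.00000000e+00]])}
```

View pics/scene0.png

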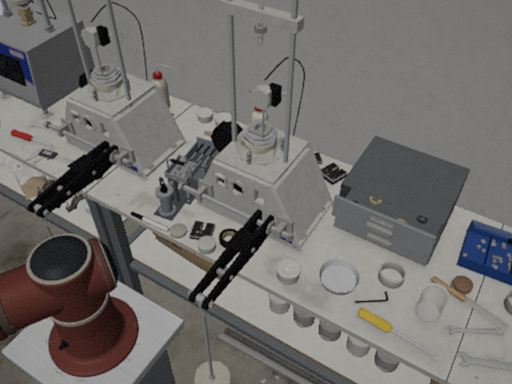

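View pics/side0.png

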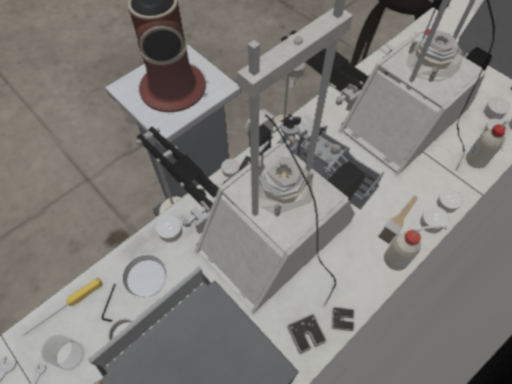

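The scene picture shows the screen at about (160–215, 140–210) with the cam knob near (165,185), the marker at (150,220) and the dish at (339,277). In the side picture the dish is at (145,278) and the bars near (350,180).

Run:
```python
from h import *
z=np.load('/tmp/scene0.npz'); C=cam('scene'); P=depthpts('scene',C,z['D'])
c=z['im'][120:230,120:250]; cv2.imwrite('pics/c0.png',cv2.resize(c,None,fx=6,fy=5.4,interpolation=cv2.INTER_CUBIC))
for u,v in [(165,185),(165,200),(190,165),(205,150),(339,277),(339,265),(150,220)]: print(u,v,P[v,u].round(3))
# height map of the gap
m=(P[...,0]>0.3)&(P[...,0]<0.85)&(P[...,1]>0.04)&(P[...,1]<0.26)&(P[...,2]>0.02)&(P[...,2]<0.16)
Q=P[m]; H=np.zeros((110,44))
i=((Q[:,0]-0.3)/.005).astype(int).clip(0,109); j=((Q[:,1]-0.04)/.005).astype(int).clip(0,43)
np.maximum.at(H,(i,j),Q[:,2]*1000)
for r in range(0,110,2): print(f"{.3+r*.005:.2f}",' '.join('%3d'%x for x in H[r:r+2].max(0)[::2]))
# dish rim
m=(P[...,2]>0.015)&(P[...,2]<0.032)&(np.hypot(P[...,0]-P[277,339,0],P[...,1]-P[277,339,1])<0.075)
q=P[m][:,:2]; print('dish',len(q),cv2.minEnclosingCircle(q.astype(np.float32)))
```

```text
165 185 [0.431 0.115 0.086]
165 200 [0.398 0.091 0.066]
190 165 [0.556 0.121 0.066]
205 150 [0.656 0.138 0.045]
339 277 [ 0.466 -0.435  0.   ]
339 265 [ 0.498 -0.42   0.005]
150 220 [0.347 0.115 0.013]
0.30   0   0   0   0   0   0   0   0   0   0   0   0   0   0   0   0   0   0   0   0   0   0
0.31   0   0   0   0   0   0   0   0   0   0   0   0   0   0   0   0   0   0   0   0   0   0
0.32   0   0   0   0   0   0   0   0   0   0   0   0   0   0   0   0   0   0   0   0   0   0
0.33   0   0   0   0   0   0   0   0   0   0   0   0   0   0   0   0   0   0   0   0   0   0
0.34   0   0   0   0   0   0   0   0   0   0   0   0   0   0   0   0   0   0   0   0   0   0
0.35   0   0   0   0   0   0   0   0   0   0   0   0   0   0   0   0   0   0   0   0   0   0
0.36   0   0   0   0   0   0   0   0   0   0   0   0   0   0   0   0   0   0   0   0   0   0
0.37   0   0   0   0   0   0   0   0   0   0   0   0   0   0   0   0   0   0   0   0   0   0
0.38   0   0   0   0   0  88  87  86   0   0   0   0   0   0   0   0   0   0   0   0   0   0
0.39   0   0   0   0 106 121  95  87  89   0   0   0   0   0 
[... 3592 characters left out ...]
 0   0   0   0   0   0   0   0   0   0   0   0   0   0   0   0   0
0.79   0   0   0   0   0   0   0   0   0   0   0   0   0   0   0   0   0   0   0   0   0   0
0.80   0   0   0   0   0   0   0   0   0   0   0   0   0   0   0  38   0   0   0   0   0   0
0.81 115 112 107   0   0   0   0   0   0   0   0   0   0   0   0  33  35  39   0   0   0  28
0.82 120 138 116 102   0   0   0   0   0   0   0   0   0   0   0  34  33  31  35   0   0  28
0.83 136 121 130   0   0   0   0   0   0   0   0   0   0   0  34  35  34  35  34   0  20  28
0.84   0   0   0 109   0   0   0   0   0   0   0   0  32  31  37  34  37  36  32  32   0   0
dish 226 ((0.4565140902996063, -0.43544524908065796), 0.057465385645627975)
```

View pics/c0.png

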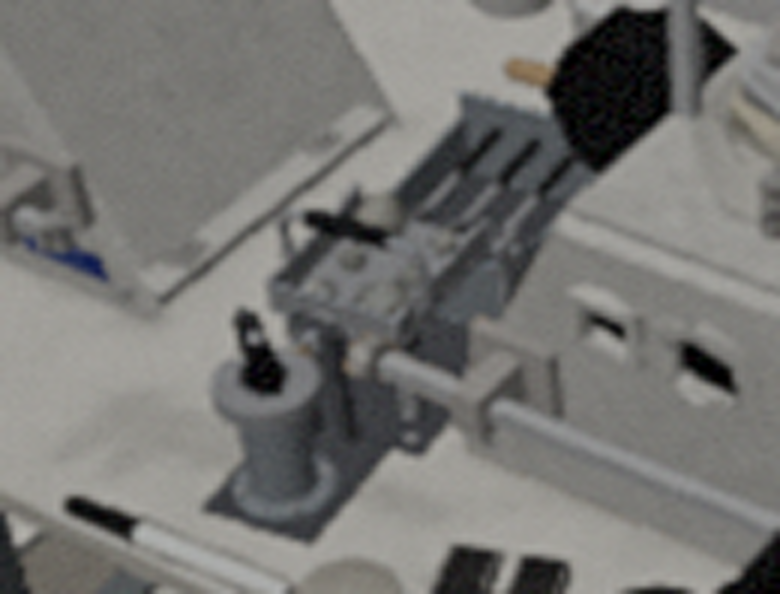

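The crop shows the black wing knob on the round cam at (255,350), the pan with stones and black handle at (345,225), and the rod of the right oedometer ending near (360,355). The screen yaw is about 0.18 rad, with the cam near (0.405, 0.105).

Call:
{"method": "play_rows", "body": {
  "steps": [
    [[-26,-31,-2.5,0,0,-4.4],[-52,-62,-5,0,0,-8.8],[-78,-93,-7.5,0,0,-13.2],[-104,-124,-10,0,0,-17.6],[-130,-155,-12.5,0,0,-22],[-156,-186,-15,0,0,-26.4],[-182,-217,-17.5,0,0,-30.8],[-208,-248,-20,0,0,-35.2],[-234,-279,-22.5,0,0,-39.6],[-260,-310,-25,0,0,-44],[-286,-341,-27.5,0,0,-48.4],[-312,-372,-30,0,0,-52.8]]
  ],
  "claw": 0
}}

```text
time: 1.1
tool_pos: [0.3848, 0.1128, 0.2611]
tool_rot: [0.0, -0.264, 0.965, -0.0]
contact_force: [1.3, -0.2, -0.3]
gripper_width: 0.5
grasp_force: 0.0
```

Run:
```python
from h import *
s=manip.state(); im,D=vision.grab_frame('wrist'); np.savez('/tmp/w1.npz',im=im,D=D,p=s['tool_pos'],q=s['tool_rot']); cv2.imwrite('pics/w1.png',cv2.resize(im,(768,576)))
M=rot(s['tool_rot']); print(s['time'],s['tool_pos'],np.degrees(np.arctan2(M[1,0],M[0,0])),s['joint_pos'],s['gripper_width'])
C=cam('wrist',s); P=depthpts('wrist',C,D)
# knob: dark, z .11-.13
dark=im.max(2)<60
m=dark&(abs(P[...,2]-.12)<.02)&(np.hypot(P[...,0]-.405,P[...,1]-.105)<.05)
v,u=np.nonzero(m); print('knob n',len(u)); 
if len(u):
    q=P[m]; zt=np.percentile(q[:,2],80); t=q[q[:,2]>zt-.006]
    print('top z',zt, cv2.minAreaRect((t[:,:2]*1000).astype(np.float32)), 'px',u.mean(),v.mean())
m=dark&(abs(P[...,2]-.128)<.015)&(np.hypot(P[...,0]-.491,P[...,1]-.12)<.05)
q=P[m]; print('handle n',len(q)); 
if len(q): print(np.percentile(q[:,2],90),cv2.minAreaRect((q[:,:2]*1000).astype(np.float32)))
```

```text
1.1 [0.38478044 0.11282895 0.2611438 ] -149.41071449049392 [ 9.90915024e-02 -5.42760439e-01  2.05928769e+00  3.35434614e-05
  1.62471407e+00 -2.00558674e+00] 0.49961985625035615
knob n 267
top z 0.1197217101488673 ((414.5179138183594, 105.82353973388672), (42.488616943359375, 11.425871849060059), 54.913204193115234) px 229.2134831460674 193.40074906367042
handle n 38
0.13059793899302652 ((498.9832458496094, 128.34988403320312), (6.698022365570068, 10.551301002502441), 82.62310791015625)
```

View pics/w1.png

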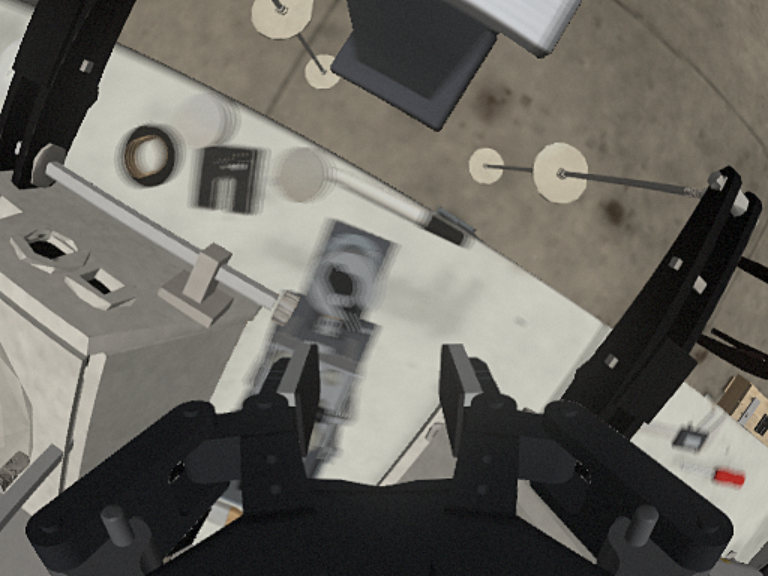

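The wrist picture, blurred by the motion, shows the knob at about (340,278), the rod end at (285,305), and the pan behind the fingers at about (330,360). I'll shift forward, hold still and measure again.

Call:
{"method": "play_rows", "body": {
  "steps": [
    [[-19,-7,-3,0,0,0],[-38,-14,-6,0,0,0],[-57,-22,-10,0,0,0],[-57,-22,-10,0,0,0],[-57,-22,-10,0,0,0]]
  ]
}}

```text
time: 1.57
tool_pos: [0.4453, 0.1246, 0.2708]
tool_rot: [-0.001, -0.262, 0.965, 0.0]
contact_force: [-0.3, 0.6, -0.1]
gripper_width: 0.5
grasp_force: 0.0
```

Run:
```python
from h import *
s=manip.state(); im,D=vision.grab_frame('wrist'); np.savez('/tmp/w2.npz',im=im,D=D,p=s['tool_pos'],q=s['tool_rot']); cv2.imwrite('pics/w2.png',cv2.resize(im,(768,576)))
M=rot(s['tool_rot']); print(s['time'],s['tool_pos'],np.degrees(np.arctan2(M[1,0],M[0,0])),s['gripper_width'])
C=cam('wrist',s); P=depthpts('wrist',C,D)
dark=im.max(2)<60
m=dark&(abs(P[...,2]-.12)<.02)&(np.hypot(P[...,0]-.41,P[...,1]-.105)<.05)
v,u=np.nonzero(m); print('knob n',len(u)); 
if len(u):
    q=P[m]; zt=np.percentile(q[:,2],80); t=q[q[:,2]>zt-.006]
    print('top z',zt, cv2.minAreaRect((t[:,:2]*1000).astype(np.float32)), 'px',u.mean(),v.mean())
m=dark&(abs(P[...,2]-.128)<.015)&(np.hypot(P[...,0]-.491,P[...,1]-.12)<.05)
q=P[m]; print('handle n',len(q)); 
if len(q): print(np.percentile(q[:,2],90),cv2.minAreaRect((q[:,:2]*1000).astype(np.float32)))
```

```text
1.5667 [0.44530627 0.12460643 0.27076274] -149.6752935796986 0.50047276619797
knob n 412
top z 0.11951358389466274 ((416.05853271484375, 107.85498809814453), (47.527164459228516, 12.174007415771484), 56.5311279296875) px 252.71601941747574 141.34223300970874
handle n 412
0.13074670238083844 ((500.5086975097656, 116.69674682617188), (10.365713119506836, 44.864105224609375), 7.500062942504883)
```

View pics/w2.png

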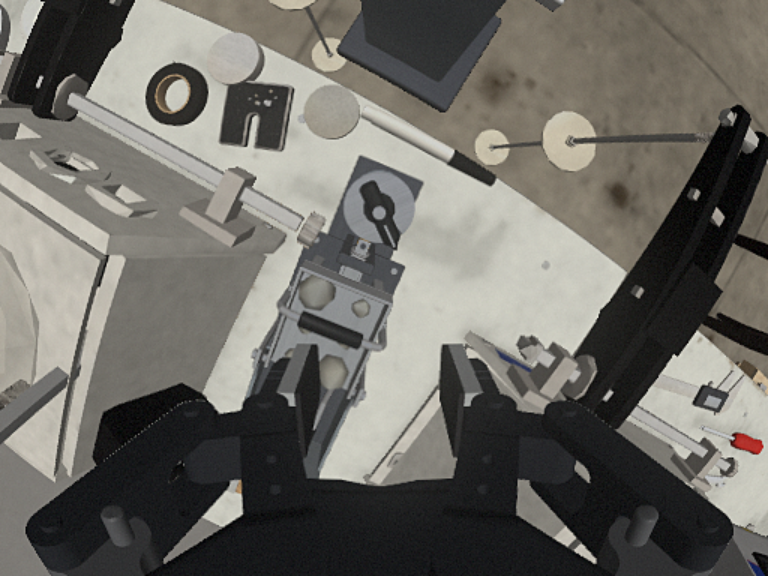

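The picture shows the knob at (378,212) with its pointed end at (392,245), the handle at (330,330), stones in the pan at (317,292), (360,308) and (330,372), and the rod end at (312,228). From this the screen yaw is 7.6°, the cam is at (0.414, 0.105), and the knob needs about 49° clockwise.

Call:
{"method": "play_rows", "body": {
  "steps": [
    [[9,0,20,0,0,-6.5],[18,0,40,0,0,-13],[27,-1,65,0,0,-19.5],[37,-1,95,0,0,-26.2],[37,-1,120,0,0,-26.2],[37,-1,120,0,0,-26.2]]
  ],
  "claw": -0.35
}}

```text
time: 2.12
tool_pos: [0.4088, 0.1047, 0.1451]
tool_rot: [-0.005, -0.474, 0.881, 0.002]
contact_force: [-0.9, -0.1, -0.7]
gripper_width: 0.325
grasp_force: 0.0
```

Run:
```python
from h import *
s=manip.state(); im,D=vision.grab_frame('wrist')
cv2.imwrite('pics/w3.png',cv2.resize(im[60:290,120:400],None,fx=2.5,fy=2.5))
M=rot(s['tool_rot']); print(s['time'],s['tool_pos'],M.round(3),np.degrees(np.arctan2(M[1,0],M[0,0])),s['gripper_width'])
C=cam('wrist',s); P=depthpts('wrist',C,D)
m=(im.max(2)<60)&(abs(P[...,2]-.12)<.004)&(np.hypot(P[...,0]-.415,P[...,1]-.106)<.035)
q=P[m]; print(len(q),cv2.minAreaRect((q[:,:2]*1000).astype(np.float32)))
d=np.array([.414,.105,.097])-s['tool_pos']; print((M.T@d*1000).round(1))
```

```text
2.1167 [0.40878869 0.10470745 0.14509748] [[-0.551 -0.834 -0.011]
 [-0.834  0.551 -0.001]
 [ 0.007  0.008 -1.   ]] -123.45487486826748 0.32547868969080734
969 ((416.5267028808594, 108.25047302246094), (49.35884475708008, 11.952327728271484), 54.203060150146484)
[-3.4 -4.6 48. ]
```

View pics/w3.png

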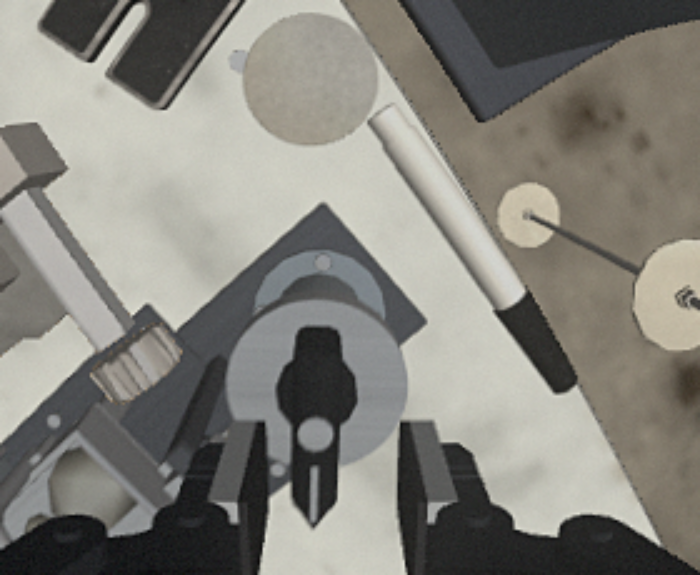

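Call:
{"method": "play_rows", "body": {
  "steps": [
    [[-2,-2,4,0,0,0],[-3,-4,10,0,0,0],[-3,-4,25,0,0,0],[-3,-4,40,0,0,0],[-3,-4,47,0,0,0],[-3,-4,47,0,0,0],[-3,-4,47,0,0,0]]
  ]
}}

```text
time: 2.75
tool_pos: [0.4194, 0.1053, 0.105]
tool_rot: [0.0, -0.474, 0.881, -0.0]
contact_force: [0.1, -0.3, -0.1]
gripper_width: 0.322
grasp_force: 0.0
```

```bash
cat > st.py <<'E'
from h import *
def show(t=None):
    s=manip.state(); M=rot(s['tool_rot'])
    print(round(s['time'],2),s['tool_pos'].round(4),'hd',np.degrees(np.arctan2(M[1,0],M[0,0])).round(2),'Z',M[:,2].round(3),'F',s['contact_force'].round(1),'T',s['ft_torque'].round(2),'w',s['gripper_width'],s['grasp_force'],'j',s['joint_pos'].round(2))
    if t is not None: print('to',t,'tool mm',(M.T@(np.array(t)-s['tool_pos'])*1000).round(1))
E
python3 -c "
from st import *; show([.4145,.1054,.098])"
```

```text
2.75 [0.4194 0.1053 0.105 ] hd -123.44 Z [ 0.001  0.    -1.   ] F [ 0.1 -0.3 -0.1] T [0.05 0.01 0.01] w 0.3215288786457069 0.0 j [ 0.07 -0.32  2.17 -0.    1.29 -2.48]
to [0.4145, 0.1054, 0.098] tool mm [2.6 4.1 7. ]
```

Call:
{"method": "play_rows", "body": {
  "steps": [
    [[3,4,2,0,0,0],[3,4,7,0,0,0],[3,4,7,0,0,0],[3,4,7,0,0,0]]
  ]
}}

```text
time: 3.08
tool_pos: [0.4138, 0.1049, 0.0973]
tool_rot: [0.0, -0.474, 0.881, -0.0]
contact_force: [0.3, 0.3, -0.2]
gripper_width: 0.325
grasp_force: 0.0
```

Call:
{"method": "play_rows", "body": {
  "steps": [
    [[0,0,0,0,0,0],[0,0,0,0,0,0],[0,0,0,0,0,0],[0,0,0,0,0,0],[0,0,0,0,0,0]]
  ],
  "claw": -1
}}

```text
time: 3.5
tool_pos: [0.4137, 0.1051, 0.0977]
tool_rot: [-0.0, -0.474, 0.881, 0.0]
contact_force: [-5.2, 0.9, 4.3]
gripper_width: 0.129
grasp_force: 60.1
```

```bash
python3 -c "
from st import *; show([.4145,.1054,.098])"
```

```text
3.5 [0.4137 0.1051 0.0977] hd -123.45 Z [-0.001  0.    -1.   ] F [-5.2  0.9  4.3] T [ 0.19  0.75 -0.04] w 0.12883107602972807 60.090930461883545 j [ 0.07 -0.33  2.19  0.    1.28 -2.48]
to [0.4145, 0.1054, 0.098] tool mm [-0.7 -0.5 -0.3]
```

Call:
{"method": "play_rows", "body": {
  "steps": [
    [[0,0,0,0,0,6],[0,0,0,0,0,12],[0,0,0,0,0,18],[0,0,0,0,0,24],[0,0,0,0,0,30],[0,0,0,0,0,35],[0,0,0,0,0,40],[0,0,0,0,0,44],[0,0,0,0,0,47],[0,0,0,0,0,49],[0,0,0,0,0,49],[0,0,0,0,0,49]]
  ]
}}

```text
time: 4.5
tool_pos: [0.4132, 0.1059, 0.0977]
tool_rot: [-0.001, -0.066, 0.998, 0.001]
contact_force: [-6.7, 3.7, 7.1]
gripper_width: 0.129
grasp_force: 60.3
```

```bash
python3 -c "
from st import *; show([.4145,.1054,.098])"
```

```text
4.5 [0.4132 0.1059 0.0977] hd -172.45 Z [-0.002  0.002 -1.   ] F [-6.7  3.7  7.1] T [ 0.7   0.99 -0.05] w 0.1290703199351513 60.29864430427551 j [ 0.07 -0.33  2.19  0.    1.29 -1.63]
to [0.4145, 0.1054, 0.098] tool mm [-1.2 -0.7 -0.3]
```

Call:
{"method": "play_rows", "body": {
  "steps": [
    [[0,0,0,0,0,0],[0,0,0,0,0,0],[0,0,0,0,0,0],[0,0,-15,0,0,0],[0,0,-45,0,0,0],[0,0,-80,0,0,0],[-20,0,-110,0,0,6],[-40,0,-115,0,0,12],[-60,0,-115,0,0,18],[-80,0,-115,0,0,25],[-88,0,-115,0,0,32],[-88,0,-115,0,0,39]]
  ],
  "claw": -0.3
}}

```text
time: 5.5
tool_pos: [0.5028, 0.1163, 0.2121]
tool_rot: [0.0, 0.274, 0.962, -0.0]
contact_force: [-0.5, 0.5, 0.2]
gripper_width: 0.349
grasp_force: 0.0
```

Run:
```python
from st import *
show([.5005,.1167,.11])
s=manip.state(); im,D=vision.grab_frame('wrist')
cv2.imwrite('pics/w4.png',cv2.resize(im,(768,576)))
C=cam('wrist',s); P=depthpts('wrist',C,D); dark=im.max(2)<60
for z,c in((.12,(.4145,.1055)),(.13,(.5005,.1167))):
    m=dark&(abs(P[...,2]-z)<.005)&(np.hypot(P[...,0]-c[0],P[...,1]-c[1])<.035)
    q=P[m]; print(len(q),cv2.minAreaRect((q[:,:2]*1000).astype(np.float32)))
```

```text
5.5 [0.5028 0.1163 0.2121] hd 148.18 Z [ 0.001 -0.    -1.   ] F [-0.5  0.5  0.2] T [-0.01  0.03 -0.01] w 0.34880829809487846 0.0 j [ 0.08 -0.2   1.88 -0.    1.46 -0.93]
to [0.5005, 0.1167, 0.11] tool mm [  2.2  -0.8 102.1]
387 ((417.4413757324219, 107.58007049560547), (46.65578842163086, 9.41413688659668), 7.150041103363037)
766 ((500.6647644042969, 117.10319519042969), (11.140909194946289, 45.7855110168457), 6.8993449211120605)
```

View pics/w4.png

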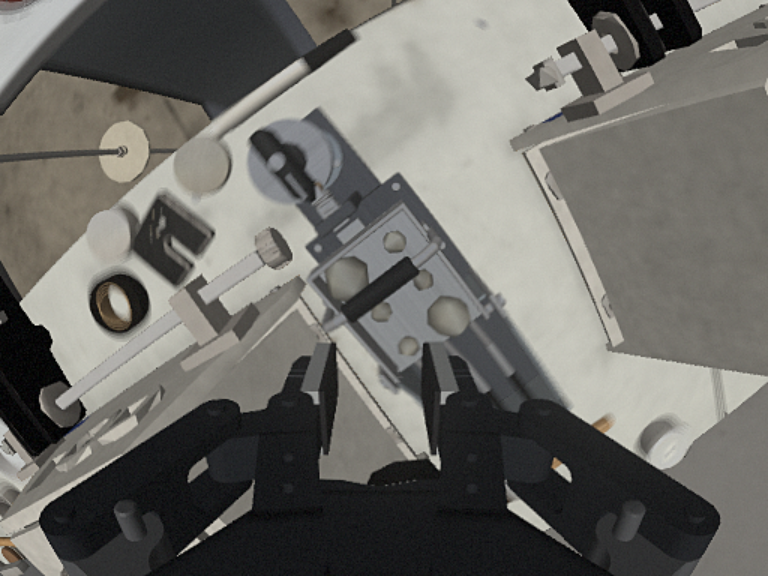

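The picture shows the knob now in line with the screen at (283,165) and pointing at the pan. The handle is at (380,288) and all six stones are still in the pan, the big ones at (348,277) and (447,315).

Call:
{"method": "play_rows", "body": {
  "steps": [
    [[2,-1,5,0,0,6.5],[2,-1,12,0,0,13],[2,-1,20,0,0,19.5],[2,-1,28,0,0,26],[2,-1,36,0,0,32.5],[2,-1,44,0,0,39],[2,-1,52,0,0,45.5],[2,-1,60,0,0,51],[2,-1,75,0,0,51],[2,-1,90,0,0,51],[2,-1,101,0,0,51],[2,-1,101,0,0,51]]
  ]
}}

```text
time: 6.55
tool_pos: [0.4968, 0.1164, 0.1082]
tool_rot: [-0.002, 0.658, 0.753, -0.002]
contact_force: [-0.6, -0.2, 0.5]
gripper_width: 0.351
grasp_force: 0.0
```

Call:
{"method": "play_rows", "body": {
  "steps": [
    [[0,0,0,0,0,0],[0,0,0,0,0,0]]
  ]
}}

```text
time: 6.72
tool_pos: [0.4994, 0.1167, 0.1121]
tool_rot: [0.0, 0.659, 0.752, 0.0]
contact_force: [-0.1, 0.2, -0.9]
gripper_width: 0.346
grasp_force: 0.0
```

```bash
python3 -c "
from st import *; show([.5006,.1169,.110])"
```

```text
6.72 [0.4994 0.1167 0.1121] hd 97.59 Z [ 0.001 -0.    -1.   ] F [-0.1  0.2 -0.9] T [-0.02 -0.02 -0.  ] w 0.3461306355317264 0.0 j [ 0.08 -0.11  1.98 -0.    1.27 -0.05]
to [0.5006, 0.1169, 0.11] tool mm [0.1 1.2 2.1]
```

Call:
{"method": "play_rows", "body": {
  "steps": [
    [[0,1,2,0,0,0],[0,1,2,0,0,0],[0,1,2,0,0,0]]
  ]
}}

```text
time: 6.97
tool_pos: [0.5003, 0.1168, 0.11]
tool_rot: [0.0, 0.659, 0.752, 0.0]
contact_force: [-0.5, 0.5, -0.3]
gripper_width: 0.352
grasp_force: 0.0
```

Call:
{"method": "play_rows", "body": {
  "steps": [
    [[0,0,0,0,0,0],[0,0,0,0,0,0],[0,0,0,0,0,0],[0,0,0,0,0,0],[0,0,0,0,0,0]]
  ],
  "claw": -1
}}

```text
time: 7.38
tool_pos: [0.5011, 0.117, 0.11]
tool_rot: [0.001, 0.659, 0.752, 0.001]
contact_force: [5.9, 1.0, -1.4]
gripper_width: 0.116
grasp_force: 58.4
```

```bash
python3 -c "
from st import *; show([.5006,.1169,.110])
a=np.arctan2(55,70);f=lambda t:(-89*np.cos(a+t),89*np.sin(a+t))
T=np.linspace(0,1.14,25)
for k in (0,12):
    x0,z0=f(T[k]); print([[0,round(f(t)[0]-x0),round(z0-f(t)[1])] for t in T[k+1:k+13]])
T=np.linspace(1.14,0,25)
for k in (0,12):
    x0,z0=f(T[k]); print([[0,round(f(t)[0]-x0),round(z0-f(t)[1])] for t in T[k+1:k+13]])
"
```

```text
7.38 [0.5011 0.117  0.11  ] hd 97.55 Z [ 0.003  0.    -1.   ] F [ 5.9  1.  -1.4] T [ 0.15 -0.92  0.05] w 0.11639356579006335 58.40021789073944 j [ 0.08 -0.11  1.98  0.    1.27 -0.05]
to [0.5006, 0.1169, 0.11] tool mm [-0.  -0.5 -0.1]
[[0, 3, -3], [0, 6, -6], [0, 9, -9], [0, 12, -12], [0, 15, -15], [0, 18, -17], [0, 22, -20], [0, 25, -22], [0, 29, -24], [0, 33, -26], [0, 37, -28], [0, 41, -29]]
[[0, 4, -1], [0, 8, -2], [0, 12, -3], [0, 16, -4], [0, 21, -5], [0, 25, -5], [0, 29, -5], [0, 33, -5], [0, 37, -5], [0, 42, -4], [0, 46, -3], [0, 50, -2]]
[[0, -4, -1], [0, -8, -2], [0, -13, -2], [0, -17, -2], [0, -21, -2], [0, -25, -2], [0, -29, -2], [0, -34, -2], [0, -38, -1], [0, -42, 0], [0, -46, 1], [0, -50, 2]]
[[0, -4, 1], [0, -8, 3], [0, -12, 5], [0, -15, 7], [0, -19, 9], [0, -22, 12], [0, -26, 14], [0, -29, 17], [0, -32, 20], [0, -35, 23], [0, -38, 26], [0, -41, 29]]
```

Call:
{"method": "play_rows", "body": {
  "steps": [
    [[0,3,-3,0,0,0],[0,6,-6,0,0,0],[0,9,-9,0,0,0],[0,12,-12,0,0,0],[0,15,-15,0,0,0],[0,18,-17,0,0,0],[0,22,-20,0,0,0],[0,25,-22,0,0,0],[0,29,-24,0,0,0],[0,33,-26,0,0,0],[0,37,-28,0,0,0],[0,41,-29,0,0,0]]
  ]
}}

```text
time: 8.38
tool_pos: [0.5404, 0.1221, 0.1414]
tool_rot: [-0.001, 0.659, 0.752, -0.001]
contact_force: [-9.7, -2.2, 11.6]
gripper_width: 0.112
grasp_force: 58.8
```

```bash
python3 -c "
from st import *; show()"
```

```text
8.38 [0.5404 0.1221 0.1414] hd 97.56 Z [-0.002 -0.001 -1.   ] F [-9.7 -2.2 11.6] T [-0.33  2.08 -0.09] w 0.11169417526235266 58.75064134597778 j [ 0.09 -0.04  1.86 -0.    1.32 -0.04]
```

Call:
{"method": "play_rows", "body": {
  "steps": [
    [[0,4,-1,0,0,0],[0,8,-2,0,0,0],[0,12,-3,0,0,0],[0,16,-4,0,0,0],[0,21,-5,0,0,0],[0,25,-5,0,0,0],[0,29,-5,0,0,0],[0,33,-5,0,0,0],[0,37,-5,0,0,0],[0,42,-4,0,0,0],[0,46,-3,0,0,0],[0,50,-2,0,0,0]]
  ]
}}

```text
time: 9.38
tool_pos: [0.5915, 0.1288, 0.1421]
tool_rot: [0.001, 0.659, 0.752, 0.001]
contact_force: [-0.3, -1.2, 4.6]
gripper_width: 0.112
grasp_force: 63.1
```

Call:
{"method": "play_rows", "body": {
  "steps": [
    [[0,0,0,0,0,0],[0,0,0,0,0,0],[0,0,0,0,0,0],[0,0,0,0,0,0],[0,0,0,0,0,0],[0,0,0,0,0,0]]
  ]
}}

```text
time: 9.88
tool_pos: [0.5917, 0.1289, 0.1419]
tool_rot: [0.002, 0.659, 0.752, 0.002]
contact_force: [1.4, 0.2, 5.3]
gripper_width: 0.113
grasp_force: 62.9
```

```bash
python3 -c "
from st import *; show()
a,_=vision.grab_frame('side'); b,_=vision.grab_frame('scene'); c,_=vision.grab_frame('wrist')
o=np.hstack([cv2.resize(a[120:220,290:400],(400,364),interpolation=cv2.INTER_CUBIC),cv2.resize(b[120:220,150:260],(400,364),interpolation=cv2.INTER_CUBIC)])
cv2.imwrite('pics/t1.png',o);cv2.imwrite('pics/t1w.png',c)"
```

```text
9.88 [0.5917 0.1289 0.1419] hd 97.55 Z [ 0.005  0.    -1.   ] F [1.4 0.2 5.3] T [-0.15 -0.27 -0.03] w 0.11344857071316541 62.85802602767944 j [ 0.09  0.07  1.74 -0.    1.32 -0.04]
```

View pics/t1.png

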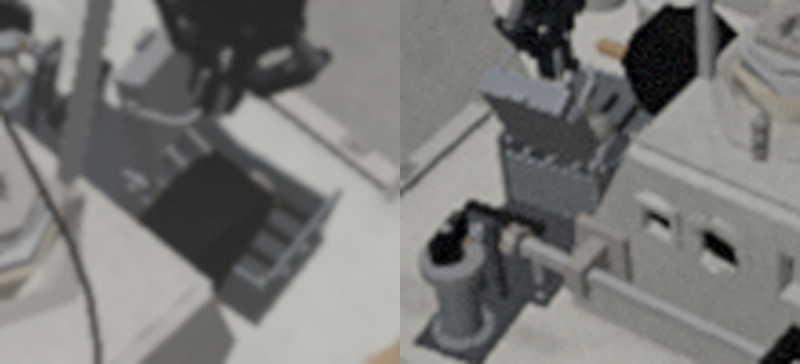

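The pan is tipped right up in both views, with its front face at (540,130), and a big stone shows at the bars near (600,125). I'll check the stones on the bars by depth.

```bash
cat > bars.py <<'E'
from h import *
O=np.array([.5702,.1257,0]); A=np.radians(7.4); S=np.array([[np.cos(A),-np.sin(A),0],[np.sin(A),np.cos(A),0],[0,0,1]])
def bars(x0=-100,x1=125,y0=-50,y1=50,st=None,cell=5):
    s=manip.state(); im,D=vision.grab_frame('wrist'); C=cam('wrist',s)
    P=(depthpts('wrist',C,D)-O)@S*1000; ok=(D>0)&(D<.5)
    m=ok&(P[...,0]>x0)&(P[...,0]<x1)&(P[...,1]>y0)&(P[...,1]<y1)&(P[...,2]<160)&(P[...,2]>-5)
    H=np.full((int((x1-x0)/cell)+1,int((y1-y0)/cell)+1),-1.); Q=P[m]
    np.maximum.at(H,(((Q[:,0]-x0)/cell).astype(int),((Q[:,1]-y0)/cell).astype(int)),Q[:,2])
    print('y from',y0)
    for i,r in enumerate(H): print('%4d'%(x0+i*cell),' '.join('%3d'%v if v>=0 else '  .' for v in r))
    return s,im,P
E
python3 -c "
from bars import *
bars(0,125)"
```

```text
y from -50
   0   .  37   3   4  72  73  73  72  73  73  74 159  72  71  63  64   4 152 152  80   .
   5   .   3   4   3  60  63   .   4   3  62  63 159   .   3  63  62   3 154 154  80   .
  10   . 154 156 154  60  61   .   3   3  61  61   3 159   3  60  61   3 156 156  62   .
  15   . 154 158 158 158 159 159 159 159 159 159 159 159 159 159 158 158 159 156  59   .
  20   .   . 158 159 159 159   .   . 159 159   4 159   3 159 159 159 159 159   .  57   .
  25   .   .   .   .   . 159 159 159 159 159 159 159 159 159 159  52   3   3   .  54   .
  30   .   .   .   3  48  49   3   .   3  50  51 159 159   2  51  50   3   2   .  53   .
  35  14  15   3   3  48  49   3   .   3  48  50 159  15   2  49  49   3   3   .  51   .
  40   9  37   3   3  48  59  61  63  61  53  49 154  15   3  48  49   3   4   .  52   .
  45  21  39   3   2  61  66  67  68  68  64  60   4   3   2  49  48   3   4   .  52   .
  50  17  41   .   .  65  68  71  71  71  66  61  55  61  60  49  49   3   4   .  51   .
  55  51  51   .   .  66  69  71  72  73  67  68  69  69  67  65  49   6   3   .  52   .
  60  51  50   .   . 
[... 524 characters left out ...]
0   2   3  49  49  45   .   .  49  50   3   2   2  50  49   4   4   .  51   .
  95  51  51   2   3  49  50  48   .   3  49  50   3   2   .  50  50   3   3   .  51   .
 100  52  51   2   3  49  49  46   .   3  50  50   4   3   .  50  50   3   3   .  51   .
 105  52  51   2   4  49  49  46   .   3  49  49   3   3   .  50  50   3   3   .  52   .
 110  67  69  68  68  69  68  68  67  69  69  67  69  69  69  70  69  69  68  68  68   .
 115  69  69  69  70  68  69  69  69  69  69  69  69  70  70  70  69  69  69  69  70   .
 120   .   .   .   .   .   .   .   .   .   .   .   .   .   .   .   .   .   .   .   2   .
 125   .   .   .   .   .   .   .   .   .   .   .   .   .   .   .   .   .   .   .   .   .
```

Both big stones lie on the bars, at screen (55,-12) and (67,13) mm. I'll lower the pan now by retracing the arc.

Call:
{"method": "play_rows", "body": {
  "steps": [
    [[0,-4,-1,0,0,0],[0,-8,-2,0,0,0],[0,-13,-3,0,0,0],[0,-17,-3,0,0,0],[0,-21,-3,0,0,0],[0,-25,-3,0,0,0],[0,-29,-3,0,0,0],[0,-34,-2,0,0,0],[0,-38,-1,0,0,0],[0,-42,0,0,0,0],[0,-46,1,0,0,0],[0,-50,2,0,0,0]]
  ]
}}

```text
time: 11.08
tool_pos: [0.54, 0.1222, 0.1386]
tool_rot: [0.0, 0.659, 0.752, 0.0]
contact_force: [-0.8, -0.6, 8.0]
gripper_width: 0.113
grasp_force: 63.4
```

Call:
{"method": "play_rows", "body": {
  "steps": [
    [[0,-4,1,0,0,0],[0,-8,3,0,0,0],[0,-12,5,0,0,0],[0,-16,7,0,0,0],[0,-19,9,0,0,0],[0,-23,12,0,0,0],[0,-26,14,0,0,0],[0,-29,17,0,0,0],[0,-32,20,0,0,0],[0,-35,23,0,0,0],[0,-38,26,0,0,0],[0,-41,29,0,0,0]]
  ]
}}

```text
time: 12.08
tool_pos: [0.501, 0.1171, 0.1098]
tool_rot: [0.001, 0.659, 0.752, 0.002]
contact_force: [9.2, 2.0, 15.2]
gripper_width: 0.11
grasp_force: 64.5
```

Call:
{"method": "play_rows", "body": {
  "steps": [
    [[0,0,0,0,0,0],[0,0,0,0,0,0],[0,0,0,0,0,0]]
  ]
}}

```text
time: 12.33
tool_pos: [0.501, 0.1171, 0.1101]
tool_rot: [0.001, 0.659, 0.752, 0.001]
contact_force: [7.2, 1.4, 0.2]
gripper_width: 0.115
grasp_force: 62.9
```

Run:
```python
from st import *; show([.5011,.117,.110])
from bars import O,S
z=np.load('/tmp/scene0.npz'); P=(depthpts('scene',cam('scene'),z['D'])-O)@S*1000
z2=np.load('/tmp/side0.npz'); P2=(depthpts('side',cam('side'),z2['D'])-O)@S*1000
for n,p,im in(('scene',P,z['im']),('side',P2,z2['im'])):
    m=(im.max(2)<60)&(p[...,0]>0)&(p[...,0]<250)&(p[...,1]>-140)&(p[...,1]<120)&(p[...,2]>75)&(p[...,2]<260)
    q=p[m]; print(n,len(q))
    for x in range(20,200,20):
        t=q[(q[:,0]>=x)&(q[:,0]<x+20)]
        if len(t)>3: print(x,len(t),'y',np.percentile(t[:,1],[2,98]).round(),'z',np.percentile(t[:,2],[2,98]).round())
```

```text
12.33 [0.501  0.1171 0.1101] hd 97.55 Z [ 0.004  0.001 -1.   ] F [7.2 1.4 0.2] T [ 0.23 -1.1   0.01] w 0.11519310049046624 62.944908142089844 j [ 0.08 -0.11  1.98  0.    1.27 -0.05]
to [0.5011, 0.117, 0.11] tool mm [-0.1  0.   0.1]
scene 472
20 18 y [-122.  -92.] z [147. 190.]
40 366 y [-116.  -51.] z [104. 194.]
60 58 y [-136.  -70.] z [177. 194.]
80 30 y [-135.  -67.] z [178. 191.]
side 751
40 142 y [-131.  -65.] z [182. 198.]
60 247 y [-133.  -63.] z [182. 198.]
80 362 y [-133.  -58.] z [118. 196.]
```

Call:
{"method": "play_rows", "body": {
  "steps": [
    [[0,0,0,0,0,0],[0,0,0,0,0,0],[0,0,0,0,0,0],[0,0,-15,0,0,0],[0,0,-45,0,0,0],[0,0,-80,0,0,0],[10,20,-105,0,0,0],[10,50,-110,0,0,0],[10,75,-110,0,0,0],[10,75,-110,0,0,0],[10,75,-110,0,0,0],[10,75,-110,0,0,0]]
  ],
  "claw": -0.3
}}

```text
time: 13.33
tool_pos: [0.5717, 0.1365, 0.2181]
tool_rot: [-0.001, 0.659, 0.752, -0.001]
contact_force: [-0.6, 0.3, 0.4]
gripper_width: 0.347
grasp_force: 0.0
```

Run:
```python
from st import *; show()
from bars import *
s,im,P=bars(-100,125,-50,50)
np.savez('/tmp/b.npz',im=im,P=P); cv2.imwrite('pics/w5.png',cv2.resize(im,(768,576)))
m=((P[...,0]>15)&(P[...,0]<105)&(abs(P[...,1])<42)&(P[...,2]>57)&(P[...,2]<100)).astype(np.uint8)
n,L,st,c=cv2.connectedComponentsWithStats(m)
print(st,c)
X=P[m>0][:,:2].astype(np.float32)
_,lab,ctr=cv2.kmeans(X,2,None,(3,50,.01),10,cv2.KMEANS_PP_CENTERS)
for k in(0,1):
    t=X[lab[:,0]==k]; print(ctr[k],cv2.minAreaRect(t),'world',O+S@np.r_[np.array(cv2.minAreaRect(t)[0])/1000,.055])
```

```text
13.33 [0.5717 0.1365 0.2181] hd 97.56 Z [-0.003 -0.    -1.   ] F [-0.6  0.3  0.4] T [0.05 0.   0.01] w 0.34727494568039546 0.0 j [ 0.11 -0.02  1.71 -0.    1.46 -0.02]
y from -50
-100   .   .   .   .   .   .   .  90   .   .   .   .   .   .   .   2   3   6   5   3   .
 -95   .   .  93  93  93  93  93  92  93  93  93  93  93  93  93  92  93  93   3   2   .
 -90   .   .  93  91   .   .   .   .   .   .   .   .   .  71  70  70  70  93   4   3   .
 -85   .   .   .   .   .   .   .   .   .   .   .   .  71  71  71  70  22  93   3   2   .
 -80   .  88  79  77  71  71  71  71  71  71  71  71  71  71  71  71  70  92  88   3   .
 -75   .  88 125 126 127 130 131 131 130 131 131 130 131 130 130 127 127 125 119   3   .
 -70   . 116 124 126 128 131 131 131 131 131 131 131 131 131 130 127 128 125 121   2   .
 -65   .   .  92  92  71 127 129 128 128 127 128 128 127 128 129  71  90  92  88   3   .
 -60   .   .  93  92  71  71  71  72  72  71  72  71  71  71  71  71  91  93   3   3   .
 -55   .   .  93  91  71  71  71  71  72  71  71  71  71  71  71  71  71  93   3   4   .
 -50   .   .  92  92  71  71  71
[... 3204 characters left out ...]
5511]
 [   265    160      3      4      8]
 [   289    160     39     52   1074]
 [   265    182      3      4      8]
 [   265    205      1      3      3]
 [   267    204      2      3      4]] [[255.20956877 191.53296745]
 [265.625      161.375     ]
 [308.14711359 185.68994413]
 [265.875      183.75      ]
 [265.         206.        ]
 [267.25       205.        ]]
[ 53.60387  -11.483567] ((42.03541564941406, -13.01435661315918), (28.989608764648438, 53.739437103271484), 88.3643798828125) world [0.6135615  0.11820801 0.055     ]
[65.2351  14.04565] ((49.570831298828125, 20.745208740234375), (26.39486312866211, 66.14278411865234), 64.4802474975586) world [0.61668607 0.15265693 0.055     ]
```

The pan is empty and level again. I'll pick stone B first, the one at screen (67,13), closing the fingers along the bars.

Call:
{"method": "play_rows", "body": {
  "steps": [
    [[2,20,0,0,0,0],[4,42,15,0,0,0],[5,64,40,0,0,0],[5,64,70,0,0,0],[5,64,100,0,0,0],[5,64,115,0,0,0],[5,64,115,0,0,0],[5,64,115,0,0,0]]
  ],
  "claw": 0.2
}}

```text
time: 14.05
tool_pos: [0.6346, 0.1498, 0.1039]
tool_rot: [-0.001, 0.659, 0.752, -0.001]
contact_force: [0.1, 0.4, 0.5]
gripper_width: 0.601
grasp_force: 0.0
```

Run:
```python
from st import *; show([.6342,.1495,.055])
im,D=vision.grab_frame('wrist'); cv2.imwrite('pics/w6.png',cv2.resize(im[120:340,100:400],None,fx=2.6,fy=2.6))
```

```text
14.05 [0.6346 0.1498 0.1039] hd 97.55 Z [-0.002 -0.    -1.   ] F [0.1 0.4 0.5] T [-0.02  0.03  0.01] w 0.6013993435639793 0.0 j [ 0.12  0.22  1.65 -0.    1.27 -0.01]
to [0.6342, 0.1495, 0.055] tool mm [-0.3 -0.3 48.9]
```

View pics/w6.png

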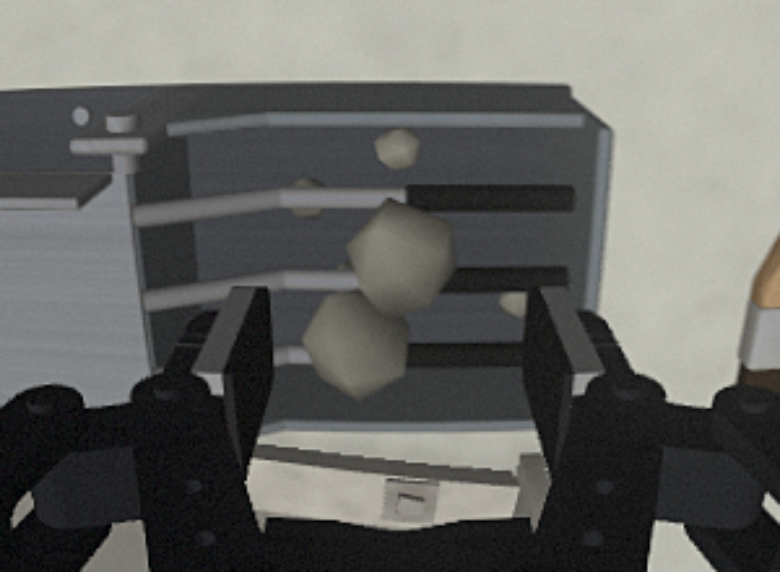

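The picture shows stone B at (400,255), stone A at (357,343), and four chips below the bars at (397,148), (305,195), (345,270) and (515,300).

Call:
{"method": "play_rows", "body": {
  "steps": [
    [[0,0,20,0,0,0],[0,0,38,0,0,0],[0,0,48,0,0,0],[0,0,48,0,0,0],[0,0,48,0,0,0]]
  ]
}}

```text
time: 14.52
tool_pos: [0.6362, 0.15, 0.0576]
tool_rot: [0.0, 0.659, 0.752, 0.0]
contact_force: [1.4, -0.1, 1.2]
gripper_width: 0.6
grasp_force: 0.0
```

Call:
{"method": "play_rows", "body": {
  "steps": [
    [[0,0,0,0,0,0],[0,0,0,0,0,0],[0,0,0,0,0,0],[0,0,0,0,0,0],[0,0,0,0,0,0],[0,0,0,0,0,0]]
  ],
  "claw": -1
}}

```text
time: 15.02
tool_pos: [0.637, 0.1501, 0.0584]
tool_rot: [0.001, 0.659, 0.752, 0.001]
contact_force: [-0.6, -0.1, 6.0]
gripper_width: 0.263
grasp_force: 58.8
```

Call:
{"method": "play_rows", "body": {
  "steps": [
    [[0,0,-15,0,0,0],[0,0,-45,0,0,0],[0,0,-80,0,0,0],[0,0,-115,0,0,0],[0,0,-150,0,0,0],[0,-35,-160,0,0,0],[0,-75,-165,0,0,0],[0,-115,-165,0,0,0],[0,-155,-165,0,0,0],[0,-195,-165,0,0,0],[0,-235,-165,0,0,0],[0,-240,-165,0,0,0]]
  ]
}}

```text
time: 16.02
tool_pos: [0.3923, 0.1181, 0.2203]
tool_rot: [-0.001, 0.659, 0.752, -0.001]
contact_force: [0.6, 0.1, -0.9]
gripper_width: 0.259
grasp_force: 59.0
```

```bash
python3 -c "
from st import *; show([.38,-.2,.22]);show([.457,-.435,.05])"
```

```text
16.02 [0.3923 0.1181 0.2203] hd 97.59 Z [-0.002 -0.    -1.   ] F [ 0.6  0.1 -0.9] T [0.03 0.02 0.06] w 0.2590033561277906 59.03819175437093 j [ 0.11 -0.5   2.1  -0.    1.54 -0.02]
to [0.38, -0.2, 0.22] tool mm [-313.7  -54.2    0.4]
16.02 [0.3923 0.1181 0.2203] hd 97.59 Z [-0.002 -0.    -1.   ] F [ 0.6  0.1 -0.9] T [0.03 0.02 0.06] w 0.2590033561277906 59.03819175437093 j [ 0.11 -0.5   2.1  -0.    1.54 -0.02]
to [0.457, -0.435, 0.05] tool mm [-556.8   -8.6  170.2]
```

Call:
{"method": "play_rows", "body": {
  "steps": [
    [[-35,-6,0,0,0,0],[-70,-12,0,0,0,0],[-105,-18,0,0,0,0],[-140,-24,0,0,0,0],[-175,-30,0,0,0,0],[-210,-36,0,0,0,0],[-245,-42,0,0,0,0],[-280,-48,0,0,0,0],[-314,-54,0,0,0,0],[-350,-48,0,0,0,0],[-386,-42,0,0,0,0],[-422,-36,0,0,0,0]]
  ]
}}

```text
time: 17.02
tool_pos: [0.4174, -0.3066, 0.2218]
tool_rot: [0.0, 0.659, 0.752, 0.0]
contact_force: [-0.4, 0.6, -0.2]
gripper_width: 0.263
grasp_force: 59.1
```

Call:
{"method": "play_rows", "body": {
  "steps": [
    [[-35,5,0,0,0,0],[-70,10,0,0,0,0],[-105,18,10,0,0,0],[-135,25,35,0,0,0],[-150,30,70,0,0,0],[-150,30,100,0,0,0],[-150,30,100,0,0,0],[-150,30,100,0,0,0]]
  ]
}}

```text
time: 17.68
tool_pos: [0.4658, -0.4481, 0.1191]
tool_rot: [-0.003, 0.659, 0.752, 0.0]
contact_force: [1.3, 0.4, 0.0]
gripper_width: 0.264
grasp_force: 59.1
```

Run:
```python
from st import *; show([.457,-.455,.024])
s=manip.state(); im,D=vision.grab_frame('wrist'); cv2.imwrite('pics/w7.png',im)
P=depthpts('wrist',cam('wrist',s),D)
m=(D>0)&(P[...,2]>.017)&(P[...,2]<.030)&(np.hypot(P[...,0]-.457,P[...,1]+.435)<.07)
q=P[m][:,:2]*1000; A=np.c_[2*q,np.ones(len(q))]
for _ in range(4):
    sol=np.linalg.lstsq(A,(q**2).sum(1),rcond=None)[0]; r=np.sqrt(sol[2]+sol[0]**2+sol[1]**2)
    e=abs(np.hypot(*(q-sol[:2]).T)-r); k=e<max(3,np.percentile(e,80)); q=q[k];A=A[k]
print('dish',len(q),sol[:2],r)
```

```text
17.68 [ 0.4658 -0.4481  0.1191] hd 97.54 Z [-0.004  0.004 -1.   ] F [1.3 0.4 0. ] T [ 0.02 -0.03 -0.01] w 0.26433701592932574 59.0832747425884 j [-0.88  0.2   1.65  0.    1.3  -1.01]
to [0.457, -0.455, 0.024] tool mm [-6.1 -9.4 95.1]
dish 1820 [ 460.34645745 -435.35198502] 52.344758656361826
```

Call:
{"method": "play_rows", "body": {
  "steps": [
    [[-3,-3,15,0,0,0],[-6,-6,40,0,0,0],[-6,-6,65,0,0,0],[-6,-6,85,0,0,0],[-6,-6,93,0,0,0],[-6,-6,93,0,0,0],[-6,-6,93,0,0,0]]
  ]
}}

```text
time: 18.32
tool_pos: [0.4624, -0.4568, 0.0299]
tool_rot: [0.001, 0.659, 0.752, -0.0]
contact_force: [0.3, 0.2, -0.2]
gripper_width: 0.268
grasp_force: 59.1
```

```bash
python3 -c "
from st import *; show([.460,-.455,.024])"
```

```text
18.32 [ 0.4624 -0.4568  0.0299] hd 97.57 Z [ 0.001 -0.002 -1.   ] F [ 0.3  0.2 -0.2] T [-0.03  0.   -0.03] w 0.2675798506590741 59.08367866650224 j [-0.89  0.3   1.69 -0.    1.15 -1.03]
to [0.46, -0.455, 0.024] tool mm [ 2.1 -2.2  5.9]
```

Release, then go back for stone A.

Call:
{"method": "play_rows", "body": {
  "steps": [
    [[2,-2,4,0,0,0],[2,-2,7,0,0,0],[2,-2,7,0,0,0]]
  ]
}}

```text
time: 18.57
tool_pos: [0.4598, -0.4547, 0.022]
tool_rot: [0.001, 0.659, 0.752, -0.0]
contact_force: [0.5, 0.6, -0.8]
gripper_width: 0.26
grasp_force: 59.1
```

Call:
{"method": "play_rows", "body": {
  "steps": [
    [[0,0,0,0,0,0],[0,0,0,0,0,0],[0,0,0,0,0,0],[0,0,0,0,0,0],[0,0,-15,0,0,0],[0,0,-45,0,0,0],[0,0,-85,0,0,0],[0,0,-125,0,0,0],[0,0,-165,0,0,0],[0,0,-195,0,0,0],[0,0,-195,0,0,0],[0,0,-195,0,0,0]]
  ],
  "claw": -0.1
}}

```text
time: 19.57
tool_pos: [0.4607, -0.4558, 0.2214]
tool_rot: [0.004, 0.659, 0.752, -0.001]
contact_force: [-1.5, 0.3, -1.2]
gripper_width: 0.447
grasp_force: 0.0
```

Run:
```python
from st import *; show([.38,-.2,.22]); show([.395,.118,.22])
s=manip.state(); im,D=vision.grab_frame('wrist'); P=depthpts('wrist',cam('wrist',s),D)
m=(D>0)&(P[...,2]>.018)&(P[...,2]<.06)&(np.hypot(P[...,0]-.46,P[...,1]+.435)<.047)
q=P[m]; print('stone in dish',len(q),q.mean(0) if len(q) else '',q[:,2].max() if len(q) else '')
```

```text
19.57 [ 0.4607 -0.4558  0.2214] hd 97.55 Z [ 0.005 -0.006 -1.   ] F [-1.5  0.3 -1.2] T [-0.04  0.03 -0.05] w 0.4470875854524224 0.0 j [-0.89  0.11  1.57 -0.    1.45 -1.03]
to [0.38, -0.2, 0.22] tool mm [264.2 -46.4  -0.5]
19.57 [ 0.4607 -0.4558  0.2214] hd 97.55 Z [ 0.005 -0.006 -1.   ] F [-1.5  0.3 -1.2] T [-0.04  0.03 -0.05] w 0.4470875854524224 0.0 j [-0.89  0.11  1.57 -0.    1.45 -1.03]
to [0.395, 0.118, 0.22] tool mm [577.4  10.3  -2.3]
stone in dish 385 [ 0.4620381  -0.4595193   0.02449442] 0.030582497297509337
```

Call:
{"method": "play_rows", "body": {
  "steps": [
    [[38,-7,0,0,0,0],[76,-14,0,0,0,0],[114,-21,0,0,0,0],[152,-28,0,0,0,0],[190,-35,0,0,0,0],[228,-41,0,0,0,0],[264,-46,0,0,0,0],[302,-39,0,0,0,0],[340,-32,0,0,0,0],[378,-25,0,0,0,0],[416,-18,0,0,0,0],[454,-12,0,0,0,0]]
  ],
  "claw": 0.1
}}

```text
time: 20.62
tool_pos: [0.3866, -0.004, 0.2144]
tool_rot: [-0.001, 0.659, 0.752, -0.001]
contact_force: [-0.0, 0.4, -0.6]
gripper_width: 0.549
grasp_force: 0.0
```

Call:
{"method": "play_rows", "body": {
  "steps": [
    [[38,7,0,0,0,0],[76,14,0,0,0,0],[114,20,0,0,0,0],[123,45,0,0,0,0],[123,80,0,0,0,0],[123,115,0,0,0,0],[123,150,0,0,0,0],[123,180,0,0,0,0],[123,205,0,0,0,0],[123,205,0,0,0,0],[123,205,0,0,0,0]]
  ]
}}

```text
time: 21.53
tool_pos: [0.5744, 0.1428, 0.2135]
tool_rot: [-0.002, 0.659, 0.752, -0.002]
contact_force: [-0.2, -0.7, -0.4]
gripper_width: 0.548
grasp_force: 0.0
```

Run:
```python
from st import *; show()
from bars import *
s,im,P=bars(30,90,-50,10)
m=(P[...,0]>15)&(P[...,0]<105)&(abs(P[...,1])<42)&(P[...,2]>57)&(P[...,2]<100)
X=P[m]; t=X[X[:,0]>35]; print(t.mean(0),t.min(0),t.max(0))
```

```text
21.53 [0.5744 0.1428 0.2135] hd 97.55 Z [-0.005 -0.001 -1.   ] F [-0.2 -0.7 -0.4] T [0.02 0.03 0.01] w 0.5476909914887274 0.0 j [ 0.12 -0.01  1.71 -0.    1.45 -0.01]
y from -50
  30  52  49   2   4  50  51   4   .   2  51  49  14   .
  35  52  52   2   3  49  50   3   .   3  48  49  15   .
  40  51  50   1   4  48  59  62  63  62  60  49  13   .
  45  51  50   .   3  59  63  66  68  68  65  49   4   .
  50  51  51   .   .  63  67  69  71  70  67  62   3   .
  55  52  50   .   .  65  69  71  71  71  68  62   3   .
  60  51  51   .   .  64  67  70  71  71  67  49   3   .
  65  51  51   .   .   .  64  67  68  66  61  49   4   .
  70  51  50   .   .  49  50   3   .   4  49  49   3   .
  75  52  50   .   .  49  49   4   .   3  49  50   3   .
  80  52  50   .   4  46  49   3   .   3  49  49   4   .
  85 129  50   .   3  48  49   4   .   3  49  50   3   .
  90   .   .   .   .   .   .   .   .   .   .   .   .   .
[ 54.81466302 -11.34030367  65.29260971] [ 41.08470627 -27.53439033  57.28995466] [69.54835252  1.1661557  71.8657655 ]
```

Run:
```python
from bars import *
b=np.load('/tmp/b.npz')['P']; s=manip.state(); im,D=vision.grab_frame('wrist'); p=(depthpts('wrist',cam('wrist',s),D)-O)@S*1000
z=np.load('/tmp/scene0.npz'); P=(depthpts('scene',cam('scene'),z['D'])-O)@S*1000
z2=np.load('/tmp/side0.npz'); P2=(depthpts('side',cam('side'),z2['D'])-O)@S*1000
for n,q in(('b',b),('now',p),('scene',P),('side',P2)):
    q=q[(q[...,0]>30)&(q[...,0]<110)]
    for z0 in range(90,250,20):
        t=q[(q[:,2]>=z0)&(q[:,2]<z0+20)]; l=t[(t[:,1]>70)&(t[:,1]<250)][:,1]; r=t[(t[:,1]<-30)&(t[:,1]>-150)]
        print(n,z0,'left',len(l),np.percentile(l,[1,10]).round() if len(l)>5 else '','right',len(r),np.percentile(r[:,1],[90,99]).round() if len(r)>5 else '',r[r[:,1]>-60][:,0].min().round() if (r[:,1]>-60).any() else '')
```

```text
b 90 left 1516 [155. 159.] right 131 [-60. -56.] 65.0
b 110 left 959 [165. 167.] right 292 [-49. -47.] 61.0
b 130 left 36 [173. 174.] right 430 [-43. -41.] 58.0
b 150 left 0  right 133 [-46. -45.] 65.0
b 170 left 0  right 67 [-68. -65.] 
b 190 left 0  right 244 [-84. -81.] 
b 210 left 0  right 0  
b 230 left 0  right 0  
now 90 left 1544 [155. 159.] right 394 [-83. -73.] 
now 110 left 1356 [165. 168.] right 392 [-74. -48.] 86.0
now 130 left 148 [174. 175.] right 264 [-47. -46.] 88.0
now 150 left 0  right 48 [-73. -47.] 91.0
now 170 left 0  right 403 [-71. -68.] 
now 190 left 0  right 73 [-89. -86.] 
now 210 left 0  right 0  
now 230 left 0  right 0  
scene 90 left 137 [153. 158.] right 28 [-58. -56.] 47.0
scene 110 left 145 [165. 168.] right 63 [-53. -45.] 48.0
scene 130 left 145 [173. 178.] right 86 [-50. -44.] 44.0
scene 150 left 152 [185. 188.] right 100 [-58. -49.] 45.0
scene 170 left 174 [194. 199.] right 187 [-65. -57.] 45.0
scene 190 left 183 [210. 215.] right 71 [-84. -76.] 
scene 210 left 29 [226. 229.] right 0  
scene 230 left 27 [227. 228.] right 0  
side 90 left 234 [154. 159.] right 10 [-77. -68.] 
side 110 left 243 [165. 169.] right 30 [-62. -53.] 99.0
side 130 left 250 [175. 179.] right 44 [-53. -47.] 99.0
side 150 left 265 [186. 189.] right 58 [-57. -46.] 99.0
side 170 left 358 [197. 201.] right 356 [-65. -57.] 56.0
side 190 left 333 [206. 216.] right 373 [-80. -70.] 
side 210 left 50 [214. 222.] right 0  
side 230 left 36 [230. 231.] right 0
```

Call:
{"method": "play_rows", "body": {
  "steps": [
    [[-10,16,15,0,-6,0],[-20,33,30,0,-12,0],[-30,50,45,0,-18,0],[-30,50,70,0,-18,0],[-30,50,95,0,-18,0],[-30,50,110,0,-18,0],[-30,50,110,0,-18,0],[-30,50,110,0,-18,0]]
  ],
  "claw": -0.06
}}

```text
time: 22.3
tool_pos: [0.6274, 0.1194, 0.1059]
tool_rot: [0.117, 0.651, 0.743, -0.104]
contact_force: [0.4, 0.2, 0.8]
gripper_width: 0.468
grasp_force: 0.0
```

```bash
python3 -c "
from st import *; show([.6275,.1190,.059])"
```

```text
22.3 [0.6274 0.1194 0.1059] hd 97.58 Z [ 0.039 -0.307 -0.951] F [0.4 0.2 0.8] T [ 0.1  -0.04 -0.01] w 0.4679147894244321 0.0 j [ 0.21  0.23  1.66 -0.33  1.29  0.17]
to [0.6275, 0.119, 0.059] tool mm [14.1  0.1 44.7]
```

Call:
{"method": "play_rows", "body": {
  "steps": [
    [[5,0,16,0,0,0],[10,0,32,0,0,0],[14,0,44,0,0,0],[14,0,44,0,0,0],[14,0,44,0,0,0]]
  ]
}}

```text
time: 22.72
tool_pos: [0.6286, 0.1193, 0.0607]
tool_rot: [0.118, 0.651, 0.743, -0.103]
contact_force: [0.5, -0.6, 0.5]
gripper_width: 0.466
grasp_force: 0.0
```

Call:
{"method": "play_rows", "body": {
  "steps": [
    [[0,0,0,0,0,0],[0,0,0,0,0,0],[0,0,0,0,0,0],[0,0,0,0,0,0],[0,0,0,0,0,0],[0,0,0,0,0,0]]
  ],
  "claw": -1
}}

```text
time: 23.22
tool_pos: [0.6311, 0.1201, 0.0645]
tool_rot: [0.12, 0.651, 0.743, -0.101]
contact_force: [-1.1, 1.8, 7.8]
gripper_width: 0.224
grasp_force: 56.3
```

Call:
{"method": "play_rows", "body": {
  "steps": [
    [[-2,0,-5,0,0,0],[-4,0,-12,0,0,0],[-6,0,-19,0,0,0],[-9,0,-28,0,0,0],[-9,0,-28,0,0,0],[-9,0,-28,0,0,0]]
  ]
}}

```text
time: 23.72
tool_pos: [0.6292, 0.1197, 0.0907]
tool_rot: [0.118, 0.651, 0.743, -0.102]
contact_force: [0.4, 0.9, -1.7]
gripper_width: 0.202
grasp_force: 56.0
```

Run:
```python
from st import *; show()
from bars import *
s,im,P=bars(30,90,-50,10)
```

```text
23.72 [0.6292 0.1197 0.0907] hd 97.51 Z [ 0.042 -0.306 -0.951] F [ 0.4  0.9 -1.7] T [0.19 0.05 0.01] w 0.2015909509469101 55.97530342172831 j [ 0.21  0.25  1.67 -0.33  1.27  0.18]
y from -50
  30  50  51   3   3  50  51   3   4   3  50 141 141   .
  35  50  51   3   3  48  49   3   3  95 109 116 125   .
  40  27  29   3   3  48  49  11  10  96 110 115 127   .
  45   2  12   4   3   .  96 121 128 141 141 133 149   .
  50 116  13   3   3   .  92  94  94  94  91  85   3   .
  55 117  13   3   3  89  92  94  96  96  95  87   2   .
  60   3  12   3   3   .  91  94  95  95  93  86   2   .
  65   8  13   3   3   .  97 114 128 141 140 134 150   .
  70  39  42   3   3  49  50  48   3   3 109 115 126   .
  75  40  42   3   3  49  50  46   3  94 111 116 125   .
  80  50  50   3   3  49  50  46   3   3 108 140 142   .
  85  51  52   3   3  49  50  47   3 148 149 144 142   .
  90   .   .   .   .   .   .   .   .   .   .   .   .   .
```

The stone is held only by its top, with 5 mm of overlap. I'll set it back on the bars and regrip lower.

Call:
{"method": "play_rows", "body": {
  "steps": [
    [[2,0,8,0,0,0],[5,0,16,0,0,0],[7,0,23,0,0,0],[9,0,27,0,0,0],[9,0,27,0,0,0]]
  ]
}}

```text
time: 24.18
tool_pos: [0.6299, 0.1203, 0.0648]
tool_rot: [0.119, 0.651, 0.743, -0.103]
contact_force: [-7.4, 3.7, 18.8]
gripper_width: 0.2
grasp_force: 61.2
```

Call:
{"method": "play_rows", "body": {
  "steps": [
    [[0,0,0,0,0,0],[0,0,0,0,0,0],[0,0,0,0,0,0],[0,0,0,0,0,0],[-15,0,-48,0,0,0],[-15,0,-48,0,0,0],[-15,0,-48,0,0,0]]
  ],
  "claw": 0
}}

```text
time: 24.77
tool_pos: [0.6311, 0.1208, 0.1154]
tool_rot: [0.12, 0.651, 0.743, -0.1]
contact_force: [0.4, 0.9, 1.3]
gripper_width: 0.499
grasp_force: 0.0
```

Run:
```python
from st import *; show()
from bars import *
s,im,P=bars(30,95,-50,25)
m=(P[...,0]>35)&(P[...,0]<105)&(abs(P[...,1])<42)&(P[...,2]>57)&(P[...,2]<85)
t=P[m]; print(t.mean(0),np.percentile(t,[2,98],axis=0))
```

```text
24.77 [0.6311 0.1208 0.1154] hd 97.42 Z [ 0.047 -0.305 -0.951] F [0.4 0.9 1.3] T [ 0.13  0.01 -0.08] w 0.4990794810623554 0.0 j [ 0.21  0.22  1.65 -0.33  1.3   0.17]
y from -50
  30  53  51   3   3  50  51   3   3   4 126 142 149 159 159  51   .
  35  51  51   3   3  48 127 140 154 155 153 154 154 159  15  49   .
  40  51  50   3   3  48  49   3   9   3  49  50   .   2  14  49   .
  45  51  51   3   3  48  48  62  63  61  48  49   .   3   3  50   .
  50 140  51   .   3   3  63  65  66  68  65  63   .   3   3  49   .
  55 136 145 142   .  62  66  68  70  71  68  63   .   3   4  49   .
  60 132 145   .   .  66  69  71  71  71  68  63   .   3   3  49   .
  65 132 144   .   .  64  68  70  71  71  68  63   .   3   3  50   .
  70 139 143   .   2   4  65  68  69  70  63  50   .   3   3  50   .
  75 140 142   2   3  48  50  65  66  63  57  51   .   3   3  50   .
  80 141 141   3   3  48 127 140 155 154 153 154 155 159   4  49   .
  85 140 138   3   3  49  50  47   3   2 130 143 148 159 156  49   .
  90  51  51   3   3  49  50  46   3   4 133 143   . 159 156  50   .
  95   .   .   .   .   .   .   .   .   .   .   .   .   .   .   .   .
[62.27248433 -8.84532622 65.26912687] [[ 49.23741596 -23.73592905  57.90382953]
 [ 75.33472287   1.11193481  70.8519849 ]]
```

Call:
{"method": "play_rows", "body": {
  "steps": [
    [[6,2,15,0,0,0],[13,2,35,0,0,0],[18,2,50,0,0,0],[20,2,56,0,0,0],[20,2,56,0,0,0],[20,2,56,0,0,0]]
  ]
}}

```text
time: 25.32
tool_pos: [0.6293, 0.1208, 0.0494]
tool_rot: [0.117, 0.651, 0.743, -0.105]
contact_force: [0.8, -1.8, 0.9]
gripper_width: 0.501
grasp_force: 1.5
```

```bash
python3 -c "
from st import *; show([.6331,.1228,.0555])"
```

```text
25.32 [0.6293 0.1208 0.0494] hd 97.61 Z [ 0.037 -0.309 -0.95 ] F [ 0.8 -1.8  0.9] T [-0.38 -0.12  0.07] w 0.5010742437356595 1.460972372442484 j [ 0.21  0.3   1.68 -0.34  1.21  0.2 ]
to [0.6331, 0.1228, 0.0555] tool mm [-0.5  4.  -6.3]
```

Call:
{"method": "play_rows", "body": {
  "steps": [
    [[0,2,-4,0,0,0],[0,4,-5,0,0,0],[0,4,-5,0,0,0],[0,4,-5,0,0,0]]
  ]
}}

```text
time: 25.65
tool_pos: [0.6339, 0.1248, 0.0564]
tool_rot: [0.117, 0.651, 0.743, -0.103]
contact_force: [0.9, 0.5, 0.2]
gripper_width: 0.497
grasp_force: 0.0
```

Call:
{"method": "play_rows", "body": {
  "steps": [
    [[0,0,0,0,0,0],[0,0,0,0,0,0],[0,0,0,0,0,0],[0,0,0,0,0,0],[0,0,0,0,0,0],[0,0,0,0,0,0]]
  ],
  "claw": -1
}}

```text
time: 26.15
tool_pos: [0.6341, 0.1246, 0.0568]
tool_rot: [0.118, 0.651, 0.743, -0.103]
contact_force: [0.0, 1.6, 1.3]
gripper_width: 0.29
grasp_force: 58.9
```

Call:
{"method": "play_rows", "body": {
  "steps": [
    [[-2,0,-5,0,0,0],[-4,0,-12,0,0,0],[-6,0,-19,0,0,0],[-9,0,-28,0,0,0],[-9,0,-28,0,0,0],[-9,0,-28,0,0,0]]
  ]
}}

```text
time: 26.65
tool_pos: [0.6349, 0.1246, 0.0877]
tool_rot: [0.118, 0.651, 0.743, -0.102]
contact_force: [-0.6, -0.2, -1.1]
gripper_width: 0.289
grasp_force: 58.9
```

Run:
```python
from st import *; show()
from bars import *
s,im,P=bars(30,95,-50,25)
```

```text
26.65 [0.6349 0.1246 0.0877] hd 97.5 Z [ 0.043 -0.306 -0.951] F [-0.6 -0.2 -1.1] T [ 0.21 -0.01  0.01] w 0.28914769873528867 58.921498416457325 j [ 0.21  0.26  1.65 -0.33  1.27  0.19]
y from -50
  30  30  45   3   3  49  50   3   3 140 143 141 140 139 137  51   .
  35  32  43   3   3  48  49   3   4   3  95 111 126 137 137 139   .
  40  30  35   4   3  48  49   9   8   3  94 110 112 127 138 141   .
  45  31  39   3   3  47  49  13  16 125 134 131 126 127 137 141   .
  50  33  38   3   3  48  92 100 116 125 138 131 128 136 149 158   .
  55  28  32   3   4  48  95  98 100 100  97  94   3   3   3 159   .
  60   .  28   3   3  48  98 102 101 101  99  93   3   2   4 159   .
  65  28  29   3   3  94  99 101 102 102  99  93   4   3   4 159   .
  70  29  30   3   3  49  97  99 101 102  97  49   3   3   3 159   .
  75  37  42   3   3  49  49 106 116 126 138 131 129 137 149 137   .
  80  37  42   4   3  48  49  48   4   4  94 109 112 123 138 138   .
  85  33  35   3   3  49  49  46   4   3  95 110 113 126 138 139   .
  90   .  44   4   4  48  49  47   3   4  49 140 139 138   3  50   .
  95   .   .   .   .   .   .   .   .   .   .   .   .   .   .   .   .
```

Call:
{"method": "play_rows", "body": {
  "steps": [
    [[-10,0,-30,0,0,0],[-20,0,-62,0,0,0],[-30,0,-94,0,0,0],[-40,0,-126,0,0,0],[-42,-20,-132,0,3,0],[-42,-60,-132,0,8,0],[-42,-100,-132,0,13,0],[-42,-140,-132,0,18,0],[-42,-180,-132,0,18,0],[-42,-220,-132,0,18,0],[-42,-240,-132,0,18,0],[-42,-240,-132,0,18,0]]
  ]
}}

```text
time: 27.7
tool_pos: [0.3929, 0.0934, 0.2237]
tool_rot: [-0.0, 0.659, 0.752, -0.0]
contact_force: [-0.5, -1.3, -1.1]
gripper_width: 0.285
grasp_force: 59.2
```

```bash
python3 -c "
from st import *; show([.38,-.2,.22]);show([.460,-.414,.13])"
```

```text
27.7 [0.3929 0.0934 0.2237] hd 97.54 Z [-0.001 -0.    -1.   ] F [-0.5 -1.3 -1.1] T [-0.03  0.03  0.04] w 0.28541755162813687 59.233122181613 j [ 0.05 -0.52  2.1  -0.    1.56 -0.08]
to [0.38, -0.2, 0.22] tool mm [-289.2  -51.2    3.8]
27.7 [0.3929 0.0934 0.2237] hd 97.54 Z [-0.001 -0.    -1.   ] F [-0.5 -1.3 -1.1] T [-0.03  0.03  0.04] w 0.28541755162813687 59.233122181613 j [ 0.05 -0.52  2.1  -0.    1.56 -0.08]
to [0.46, -0.414, 0.13] tool mm [-5.118e+02  1.000e-01  9.390e+01]
```

Call:
{"method": "play_rows", "body": {
  "steps": [
    [[-36,-6,0,0,0,0],[-72,-13,0,0,0,0],[-108,-19,0,0,0,0],[-144,-26,0,0,0,0],[-180,-32,0,0,0,0],[-216,-38,0,0,0,0],[-252,-45,0,0,0,0],[-289,-51,0,0,0,0],[-325,-43,0,0,0,0],[-361,-35,0,0,0,0],[-397,-27,0,0,0,0],[-430,-20,0,0,0,0]]
  ]
}}

```text
time: 28.7
tool_pos: [0.4331, -0.3377, 0.2238]
tool_rot: [-0.0, 0.659, 0.752, -0.0]
contact_force: [-0.2, 1.6, 0.1]
gripper_width: 0.285
grasp_force: 59.3
```

Call:
{"method": "play_rows", "body": {
  "steps": [
    [[-30,7,0,0,0,0],[-60,14,15,0,0,0],[-82,20,40,0,0,0],[-82,20,70,0,0,0],[-82,20,94,0,0,0],[-82,20,94,0,0,0],[-82,20,94,0,0,0],[-82,20,94,0,0,0]]
  ]
}}

```text
time: 29.37
tool_pos: [0.4639, -0.4144, 0.1319]
tool_rot: [0.001, 0.659, 0.752, -0.0]
contact_force: [0.3, -0.5, 0.0]
gripper_width: 0.284
grasp_force: 59.3
```

```bash
python3 -c "
from st import *; show([.460,-.414,.028])"
```

```text
29.37 [ 0.4639 -0.4144  0.1319] hd 97.57 Z [ 0.001 -0.001 -1.   ] F [ 0.3 -0.5  0. ] T [-0.01 -0.02  0.02] w 0.2843592254142187 59.26214907201938 j [-0.85  0.12  1.71 -0.    1.31 -0.98]
to [0.46, -0.414, 0.028] tool mm [  1.   -4.  103.9]
```

Call:
{"method": "play_rows", "body": {
  "steps": [
    [[0,-2,20,0,0,0],[1,-4,45,0,0,0],[1,-4,70,0,0,0],[1,-4,92,0,0,0],[1,-4,104,0,0,0],[1,-4,105,0,0,0],[1,-4,105,0,0,0],[1,-4,105,0,0,0]]
  ]
}}

```text
time: 30.03
tool_pos: [0.4605, -0.4147, 0.0282]
tool_rot: [0.002, 0.659, 0.752, -0.0]
contact_force: [-0.3, -0.6, 0.8]
gripper_width: 0.29
grasp_force: 59.3
```

Call:
{"method": "play_rows", "body": {
  "steps": [
    [[0,0,0,0,0,0],[0,0,0,0,0,0],[0,0,0,0,0,0],[0,0,0,0,0,0],[0,0,-15,0,0,0],[0,0,-45,0,0,0],[0,0,-85,0,0,0],[0,0,-125,0,0,0],[0,0,-165,0,0,0],[0,0,-185,0,0,0],[0,0,-185,0,0,0],[0,0,-185,0,0,0]]
  ],
  "claw": -0.1
}}

```text
time: 31.03
tool_pos: [0.4598, -0.4141, 0.213]
tool_rot: [0.002, 0.659, 0.752, -0.0]
contact_force: [-0.9, 0.1, -1.2]
gripper_width: 0.448
grasp_force: 0.0
```

Run:
```python
from st import *; show()
s=manip.state(); im,D=vision.grab_frame('wrist'); cv2.imwrite('pics/w9.png',im); P=depthpts('wrist',cam('wrist',s),D)
m=(D>0)&(P[...,2]>.017)&(P[...,2]<.07)&(np.hypot(P[...,0]-.46,P[...,1]+.435)<.047)
n,L,st,c=cv2.connectedComponentsWithStats(m.astype(np.uint8))
for k in range(1,n):
    if st[k,4]>40: q=P[L==k]; print(st[k,4],q.mean(0).round(3),q[:,2].max().round(3))
# bars & pan from scene and side: any thing left above the bars, pan level
from bars import O,S
im,D=vision.grab_frame('scene'); p=(depthpts('scene',cam('scene'),D)-O)@S*1000
m=(p[...,0]>36)&(p[...,0]<108)&(abs(p[...,1])<35)&(p[...,2]>57)&(p[...,2]<100); print('above bars',m.sum())
m=(abs(p[...,0]+70)<6)&(abs(p[...,1])<22)&(p[...,2]>110); print('handle z',np.percentile(p[m][:,2],90))
```

```text
31.03 [ 0.4598 -0.4141  0.213 ] hd 97.55 Z [ 0.003 -0.003 -1.   ] F [-0.9  0.1 -1.2] T [-0.   -0.07  0.01] w 0.44801829077174593 0.0 j [-0.85  0.05  1.65 -0.    1.44 -0.99]
403 [ 0.461 -0.422  0.024] 0.029
380 [ 0.462 -0.459  0.024] 0.03
above bars 0
handle z 131.17614197856489
```

```bash
python3 -c "
from h import *; print(order.job_done())"
```

```text
the job is handed in; nothing more can be done
None
```

The job is handed in, though the hand-in gave no verdict. Both oversize stones are in the dish, all four chips were in the trough when last seen, the pan is back down and level, and I never touched the bystanders; it took about 31 s of the 72 s.

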